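Sign the headset in at the key dock

ROBOT

A 7-joint arm with a two-finger parallel gripper is mounted at the origin on a cart in front of the work surface, level with it; the furniture and walls round the work are solid. World frame = base frame: x ahead of the robot, y to its left, z up, the work surface at z = 0. Lengths are in m, angles in rad, forces in N, time in s.
With the tool pointing down it reaches from about 0.4 to 0.85 m from the base axis. Payload 4.5 kg.
Tool frame: the origin (TCP) lies at the very end of the fingers, on their centre line; the grasp point (between the pads) lies 19 mm behind it (r.grasp_offset is the z of the grasp point in the tool frame, in m); z points along the fingers, y is the line along which they close (so a half turn about z gives the same grasp; the last joint's range is limited). The gripper opens to 85 mm and grips with 20 to 120 N. Pads are 22 mm wide; open, the fingers measure 114 mm over their backs; the gripper's body (76 mm by 85 mm) begins 54 mm behind the grasp point. The pads swing forward as they close: fully open they stand 13 mm farther back than shut.
Start: joints at [1.343, 0.689, -0.195, 1.565, 0.157, 0.902, -0.215], TCP at [0.162, -0.604, 0.231] pointing down, gripper open.
Joint ranges: [-3.01, 3.01], [-0.46, 2.08], [-1.47, 1.51], [0.13, 2.56], [-1, 4.14], [0.04, 2.09], [-2.66, 2.66]. Speed limits (rad/s): [2.57, 2.57, 3.14, 3.14, 3.14, 3.14, 3.14].

INTERFACE

Orientations are given as a unit quaternion [w, x, y, z].
In Python, from workcell import r gives the robot as it stands.
- The arm moves only by the tool play_rows, never from a script. Its argument "increments" is a list of rows, each an object with "dr": the turn, a rotation vector about the tool's x, y, z in degrees, a list of three; "translation": the shift along the tool's x, y, z in m, a list of three; "gripper": the opening, from 0 (shut) to 1 (fully open). In form: [{"dr": [rx, ry, rz], "translation": [x, y, z], "gripper": gripper}, ...]. A call has 1 to 10 rows; each row is the pose to reach, as a shift and turn from the pose commanded when the call began, along the tool's axes at that moment; what a row does not reach only later rows make up. A row lasts 1/8 s, in which the tool goes at most 62.5 mm and 10.7 degrees, less where a joint would pass 70% of its speed; a pose out of reach is approached as far as the arm can. A call with a gripper value outside its range is refused whole. The fingers move at their own pace and stop on an object; the grip force is fixed at half the most. Time passes only in rows, so rows that repeat a pose let the fingers close. It gives the time, the measured TCP pose, the force, the opening and the grip force at its end, in the units of the state.
- r.sense(): the state, without advancing time (a new reading comes with each control period).
- r.grab_frame(name): name is "side" or "top" or "wrist"; returns the picture (384x512x3 uint8, blue, green, red); there is no depth.
- r.camera_info(name): a dict with "K" (3x3 intrinsics, pixels), "xyz" and "rotation" of the camera in the world. Camera axes: x right, y down, z forward; pixel columns grow to the right and rows downward; lengths in m; the calibration is good to about 2 mm. A picture is of the moment at which its call begins: read the wrist's pose just before it. camera_info takes no time and is no camera call; for the wrist camera it gives the pose at the moment of the call.
- r.finish_job(): hands the job in; it is judged then, once.
The state is a dict: "t": time; "joint_pos": joint angles; "qvel": joint speeds; "tau": joint torques, N m; "position": TCP position; "ee_rot": TCP orientation; "ft_force": force on the tool from outside, world axes, zero at the start; "wrist_torque": the same for the moment, N m; "gripper_width": opening from 0.0 (shut) to 1.0 (fully open); "finger_force": force on a finger pad.
Only numpy, scipy, OpenCV 4.12 (cv2) and the standard library are available. Lean on these libraries where they do the work, as an engineer would, in place of code of your own. Each camera call takes 0.05 s, during which the arm holds its last target. There are 200 camera calls.

TASK

Hang the headset by its headband over the dock's rail and let go of it. Then take the key with the round head, push it fully home into the dock's lock past the catching pins, and turn it a quarter turn clockwise (seen from above) to the stop; the lock springs back, so finish still gripping the key and holding it turned. Leave the key with the broad rectangular head in the stand and do not knock the small things lying about.

Things in the scene. Friction and masses are not known exactly. Their poses are not given: they have to be found in the camera images.
- dock: Fixed headset dock: black base 130 x 345 x 18 mm, origin at the centre of its underside. Level aluminium rail, 14 mm thick, along the dock's y between two 14 mm posts at y = 10 and 150 mm; bar axis 190 mm up, post heads to 199 mm. Lock at dock y = -120 mm: grey block 60 x 60 mm, top 61 mm up, steel ring (42 mm outside, 28 mm inside, top 65 mm up) round a brass plug.
- rail_mid (a point): Top of the rail, half way between the posts (197 mm up); axes as the dock's.
- slot (a point): Centre of the lock slot's mouth in the plug's top face, 63.5 mm up; turns with the plug: x along the slot, z up. Slot 16.6 x 6.6 mm with 2 mm chamfer, 30.5 mm straight down; at rest along the dock's x. Two spring pins poke in at its narrow ends 13.5 and 21.5 mm below the mouth: passing them takes a push of 10 to 18 N; if the key catches, press on and wiggle it a little.
- plug (a joint): Turn of the lock's plug in rad: 0 at rest, grows clockwise seen from above, stop at 1.6; a spring turns it back (about 0.1 N m at the stop). The blade has up to about 0.2 rad of play in the slot, so the key must be turned that much farther than the plug.
- headset: Black rigid headset, 159 wide (x) x 56 (y) x 170 mm high, 0.22 kg, standing on its two ear cups; origin between them at their underside, z up. The headband arches along x; its crown is a straight bar 64 (x) x 18 (y) x 12 mm high, top at z = 170, underside 158 mm; 102 mm free between the cups. To hang, the arch goes square across the rail, crown's underside on the bar.
- crown (a point): Middle of the underside of the headset's crown (158 mm above its origin).
- key_stand: Fixed dark wooden block 130 x 46 x 33 mm with two slots at x = -35 and +35 mm, 27 mm deep, in which the two keys stand upright, blade down; origin at the centre of its underside.
- round_key: Steel key with round head, 70 mm long, 40 g, upright; origin at the blade's tip, z up to the head. Blade 14 (x) x 4 (y) mm, 28 mm long, tapering to 7 mm wide over the last 6 mm; neck 18 x 7 mm, z = 28 to 37 mm; head a flat disc 34 mm across, 8 mm thick (y), centre z = 53, top 70 mm. Grip over the 8 mm thickness. Fits the slot either way round.
- key_shoulder (a point): Underside of the round key's neck, 28 mm above the tip; it meets the plug's top face when the key is home.
- square_key: The other key: the same but for a broad rectangular head 46 mm wide (x) and only 24 mm high, top 60 mm above the tip. Stays in the stand. The keys may be in either slot.
- eraser: Small eraser, 21 x 44 x 13 mm, bystander.
- glue_stick: Glue stick lying down, 24 x 95 x 22 mm, bystander.
- usb_stick: USB stick, 18 x 48 x 8 mm, bystander.
Not all that is in view belongs to the job. Of the things that look like the headset, take the one that is farthest to the robot's right at the start.

How it is judged:
By the outcome, as a careful person would: the job done as asked, in the order asked, and still so for the second after the job is handed in, while the arm keeps its last pose, push and grip.
It also fails if it takes over 67 s, if anything falls off the work surface, if the arm or the gripper's body presses on something with over 40 N, if the wrist force passes 120 N, or if a joint passes its speed limit or range.

## Working session

There is one attempt and no reset: what is moved stays moved. The work goes in short steps, Python scripts to look and compute and a tool call to move; the robot and the scene stay as the last step left them, time stands still between calls to the robot, and variables do not carry over. Pictures are saved under pics/ and viewed, at most 10 in all, crops included, and the job is handed in when it is done.

Besides the shell and the picture viewer there is one more tool, called after ">>>" by a JSON object that holds its "op" and its "data", one argument or row to a line. play_rows: Moves the arm, as the interface text tells. Its arguments: {"type":"object","properties":{"increments":{"type":"array"}},"required":["increments"]}

```bash
mkdir -p pics; ls; python3 - <<'E'
from workcell import r
import cv2,json,numpy as np
s=r.sense();print(s)
for n in ["side","top"]:
    im=r.grab_frame(n);cv2.imwrite(f"pics/{n}0.png",im)
    c=r.camera_info(n);print(n,np.round(c["K"],1).tolist(),np.round(c["xyz"],3),np.round(c["rotation"],3).tolist())
a=cv2.imread("pics/side0.png");b=cv2.imread("pics/top0.png")
E
```

```text
pics
{'t': 0.0, 'joint_pos': array([ 1.34276458,  0.69004072, -0.19454353,  1.56638461,  0.15728008,
        0.90245066, -0.21510061]), 'qvel': array([ 0.00075443, -0.00032824,  0.00160875,  0.00055232, -0.00066199,
       -0.00014362,  0.00088079]), 'tau': array([ 3.91500525e-04, -5.39618361e+01, -1.26660325e+00, -1.58548880e+01,
        9.17410653e-03,  9.54871299e-03, -1.71332482e-05]), 'position': array([ 0.16158366, -0.6030651 ,  0.23043856]), 'ee_rot': array([-9.30823348e-04,  9.91435828e-01,  1.30591362e-01, -1.69178649e-04]), 'ft_force': array([-0.02437452, -0.66123011,  0.44843496]), 'wrist_torque': array([ 0.02793329,  0.01264964, -0.01377345]), 'finger_force': 0.0, 'gripper_width': 1.0029840681444442}
side [[426.8, 0.0, 252.9], [0.0, 426.8, 187.2], [0.0, 0.0, 1.0]] [ 0.505 -1.007  1.09 ] [-0.435, 0.9, -0.003, 0.003]
top [[445.6, 0.0, 261.1], [0.0, 445.6, 194.1], [0.0, 0.0, 1.0]] [-0.143  0.275  1.561] [0.14, -0.638, 0.74, -0.161]
```

View pics/top0.png

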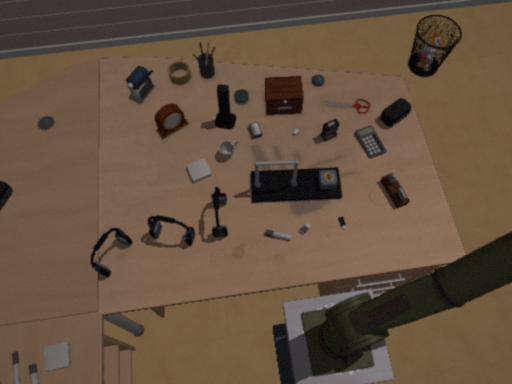

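View pics/side0.png

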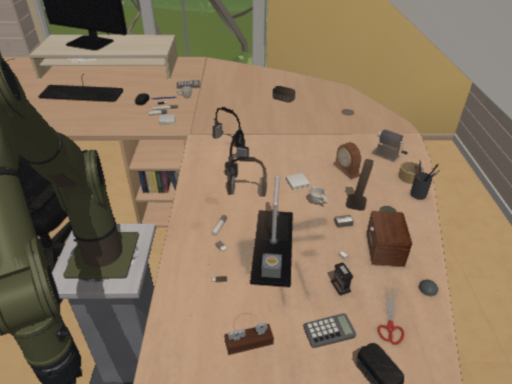

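The top view shows the dock at (296,185) with its lock at (327,178), and the key stand at (395,190). There are three candidate headsets, at (110,250), (172,228) and (220,212). The robot's right is image right, so (220,212) is the one to take. I'll check it in a close crop.

```bash
cat > h.py <<'E'
from workcell import r
import cv2,numpy as np
from scipy.spatial.transform import Rotation as R
def q2R(q): return R.from_quat([q[1],q[2],q[3],q[0]])
def cam(n):
    c=r.camera_info(n);rot=np.array(c["rotation"],float)
    return np.array(c["K"]),np.array(c["xyz"]),(rot if rot.shape==(3,3) else q2R(rot).as_matrix())
def ray(c,uv): 
    K,p,M=c;d=M@np.linalg.inv(K)@[*uv,1];return p,d/np.linalg.norm(d)
def onz(c,uv,z): 
    p,d=ray(c,uv);return p+d*(z-p[2])/d[2]
def proj(c,X):
    K,p,M=c;x=K@(M.T@(np.asarray(X)-p));return x[:2]/x[2]
def tri(c1,a,c2,b):
    p,d=ray(c1,a);q,e=ray(c2,b);s=np.linalg.lstsq(np.c_[d,-e],q-p,rcond=None)[0]
    A=p+d*s[0];B=q+e*s[1];return (A+B)/2,np.linalg.norm(A-B)
E
python3 - <<'E'
from h import *
t=cam("top")
for n,uv,z in [("hs1",(110,250),.0),("hs2",(172,228),0),("hs3",(220,212),0),("hs3cupA",(218,198),0.03),("hs3cupB",(220,232),.03),("dock",(296,185),.018),("lock",(327,178),.065),("stand",(395,190),.033),("base",(345,330),0)]: print(n,np.round(onz(t,uv,z),3))
w=r.grab_frame("wrist");cv2.imwrite("pics/w0.png",w)
b=cv2.imread("pics/top0.png")[110:260,190:420];a=cv2.imread("pics/side0.png")[95:365,200:345]
b=cv2.resize(b,None,fx=1.9,fy=1.9,interpolation=3);a=cv2.resize(a,None,fx=2.2,fy=2.2,interpolation=3)
im=np.zeros((594,800,3),np.uint8);im[:b.shape[0],:b.shape[1]]=b;im[:594,470:470+319]=a[:594]
im[300:300+285,:380]=cv2.resize(w,(380,285))
cv2.imwrite("pics/c1.png",im)
E
```

```text
hs1 [0.425 0.749 0.   ]
hs2 [0.477 0.52  0.   ]
hs3 [0.514 0.336 0.   ]
hs3cupA [0.559 0.336 0.03 ]
hs3cupB [0.423 0.343 0.03 ]
dock [0.575 0.034 0.018]
lock [ 0.565 -0.079  0.065]
stand [ 0.492 -0.331  0.033]
base [ 0.023 -0.035  0.   ]
```

View pics/c1.png

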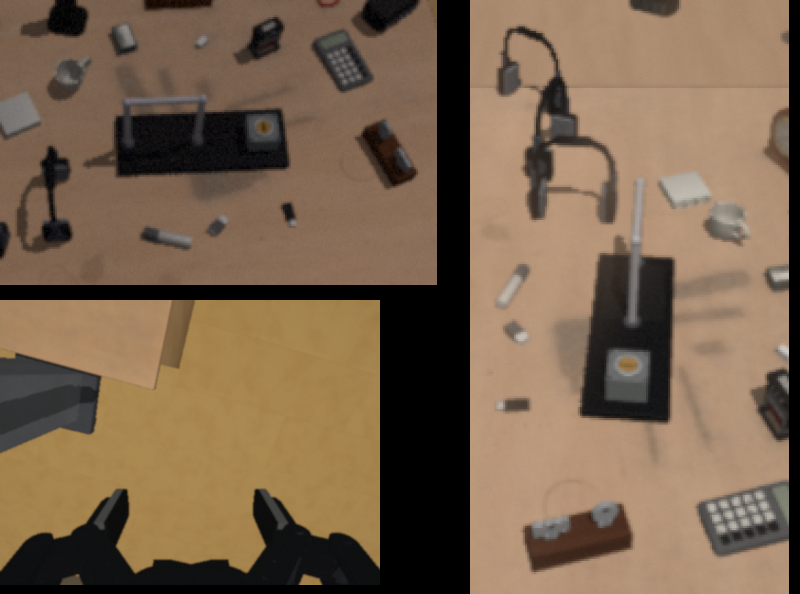

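The crop shows (220,212) is a real headset standing on its two cups, nearest the dock and farthest right. The stand holds two keys, and the lock is at the dock's right end. Next I work out wrist-camera viewpoints and targets.

```bash
cat >> h.py <<'E'
def goto(pos,yaw,tilt=None):
    """tool-frame increments to world pos with tool z down, tool x at yaw(deg)"""
    s=r.sense();R0=q2R(s["ee_rot"]);y=np.radians(yaw)
    T=np.array([[np.cos(y),np.sin(y),0],[np.sin(y),-np.cos(y),0],[0,0,-1]])
    d=R0.inv()*R.from_matrix(T)
    print("t",round(s["t"],2),"at",np.round(s["position"],4),"-> dr",np.round(np.degrees(d.as_rotvec()),2),"tr",np.round(R0.inv().apply(np.asarray(pos)-s["position"]),4))
E
python3 - <<'E'
from h import *
s=r.sense();R0=q2R(s["ee_rot"]);K,p,M=cam("wrist")
print(K,R0.inv().apply(p-s["position"]),(R0.inv().as_matrix()@M).round(3))
goto([.40,-.33,.30],0)
E
```

```text
[[293.17800713   0.         256.88404147]
 [  0.         293.17800713 196.79906241]
 [  0.           0.           1.        ]] [ 0.08467443  0.00104214 -0.14158106] [[-0.001 -0.946 -0.324]
 [ 1.    -0.    -0.001]
 [ 0.001 -0.324  0.946]]
t 0.15 at [ 0.1616 -0.6032  0.2307] -> dr [-0.08  0.02 15.  ] tr [ 0.301  -0.2023 -0.0691]
```

```bash
python3 - <<'E'
from h import *
goto([.50,-.30,.28],0)
E
```

```text
t 0.15 at [ 0.1616 -0.6032  0.2307] -> dr [-0.08  0.02 15.  ] tr [ 0.4054 -0.2054 -0.0491]
```

>>> {"op": "play_rows", "data": {
  "increments": [
    {"dr": [0,0,15],"translation": [0.405,-0.205,-0.05],"gripper": 1},
    {"dr": [0,0,15],"translation": [0.405,-0.205,-0.05],"gripper": 1},
    {"dr": [0,0,15],"translation": [0.405,-0.205,-0.05],"gripper": 1},
    {"dr": [0,0,15],"translation": [0.405,-0.205,-0.05],"gripper": 1},
    {"dr": [0,0,15],"translation": [0.405,-0.205,-0.05],"gripper": 1},
    {"dr": [0,0,15],"translation": [0.405,-0.205,-0.05],"gripper": 1},
    {"dr": [0,0,15],"translation": [0.405,-0.205,-0.05],"gripper": 1},
    {"dr": [0,0,15],"translation": [0.405,-0.205,-0.05],"gripper": 1},
    {"dr": [0,0,15],"translation": [0.405,-0.205,-0.05],"gripper": 1},
    {"dr": [0,0,15],"translation": [0.405,-0.205,-0.05],"gripper": 1}
  ]
}}

```text
t: 1.4
position: [0.4978, -0.3031, 0.2809]
ee_rot: [0.001, 1.0, -0.002, -0.001]
ft_force: [-0.4, -0.6, -0.2]
gripper_width: 0.996
finger_force: 0.0
```

```bash
python3 - <<'E'
from h import *
goto([.58,-.02,.30],0);print(r.sense()["qvel"].round(3),r.sense()["joint_pos"].round(2))
np.savez("w1.npz",*cam("wrist"));cv2.imwrite("pics/w1.png",r.grab_frame("wrist"))
E
```

```text
t 1.4 at [ 0.4978 -0.3031  0.2809] -> dr [ 0.07  0.13 -0.2 ] tr [ 0.0812 -0.2834 -0.0196]
[ 0.014 -0.001  0.003  0.    -0.003 -0.002 -0.003] [ 0.52  0.57 -0.09  1.64  0.06  0.94 -1.17]
```

View pics/w1.png

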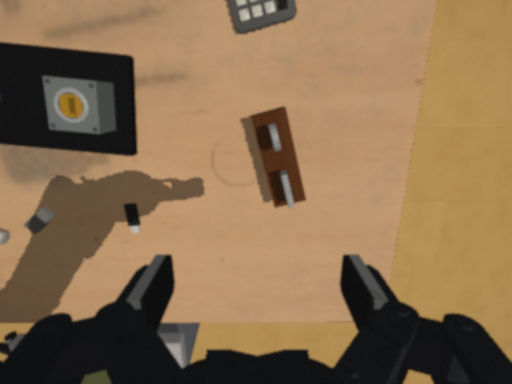

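The wrist view shows the key stand at (278,157) with key heads at (274,138) and (287,187). The lock's brass plug is at (71,104). Next I go over the dock.

>>> {"op": "play_rows", "data": {
  "increments": [
    {"dr": [0,0,0],"translation": [0.09,-0.453,-0.08],"gripper": 1},
    {"dr": [0,0,0],"translation": [0.09,-0.453,-0.08],"gripper": 1},
    {"dr": [0,0,0],"translation": [0.09,-0.453,-0.08],"gripper": 1},
    {"dr": [0,0,0],"translation": [0.09,-0.453,-0.08],"gripper": 1},
    {"dr": [0,0,0],"translation": [0.09,-0.453,-0.08],"gripper": 1},
    {"dr": [0,0,0],"translation": [0.09,-0.453,-0.08],"gripper": 1},
    {"dr": [0,0,0],"translation": [0.09,-0.453,-0.08],"gripper": 1},
    {"dr": [0,0,0],"translation": [0.09,-0.453,-0.08],"gripper": 1},
    {"dr": [0,0,0],"translation": [0.09,-0.453,-0.08],"gripper": 1},
    {"dr": [0,0,0],"translation": [0.09,-0.453,-0.08],"gripper": 1}
  ]
}}

```text
t: 2.7
position: [0.59, 0.149, 0.3609]
ee_rot: [0.001, 1.0, -0.002, -0.0]
ft_force: [-0.0, -0.7, -0.2]
gripper_width: 0.997
finger_force: 0.0
```

```bash
python3 - <<'E'
from h import *
s=r.sense();print(s["position"].round(3),s["qvel"].round(3),s["joint_pos"].round(2))
np.savez("w2.npz",*cam("wrist"));im=r.grab_frame("wrist");cv2.imwrite("pics/w2.png",im)
c=cam("wrist")
w1=[np.load("w1.npz")[f"arr_{i}"] for i in range(3)]
print("lock from w1",onz(w1,(71,104),.0635), "stand", onz(w1,(278,157),.033))
cv2.imwrite("pics/w2b.png",cv2.resize(im,(800,600),interpolation=3))
E
```

```text
[0.59  0.149 0.361] [ 0.014 -0.003  0.006  0.004 -0.001 -0.    -0.003] [-0.27  0.54 -0.1   1.43  0.06  1.17 -1.95]
lock from w1 [ 0.5745235  -0.08728283  0.0635    ] stand [ 0.50489154 -0.33220889  0.033     ]
```

View pics/w2b.png

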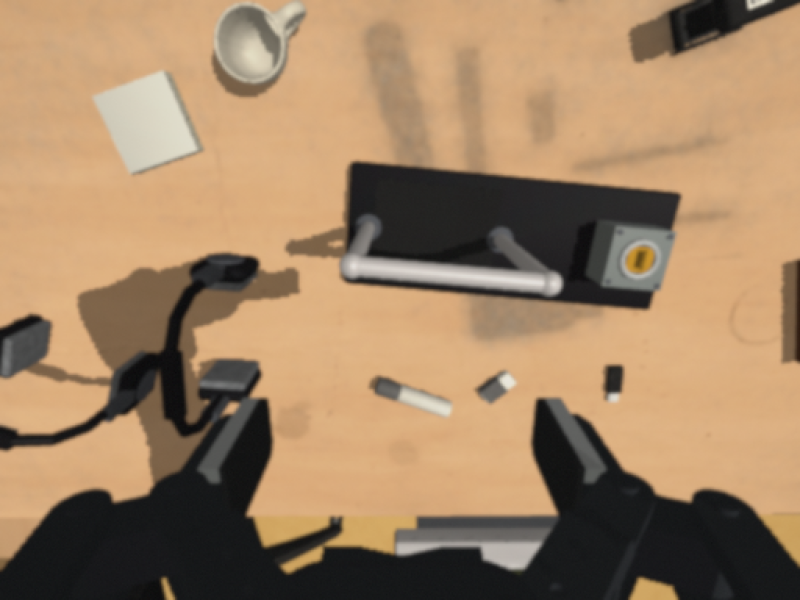

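This view (800x600 scaling) shows the rail post heads at (351,267) and (552,283), and the plug at (640,258). The headset's crown runs from about (172,352) to (178,425), with its cups at (225,268) and (230,378). The neighbouring headset lies close on its left.

```bash
python3 - <<'E'
from h import *
c=cam("wrist");f=512/800
A=onz(c,np.array([351,267])*f,.197);B=onz(c,np.array([552,283])*f,.197)
d=A-B;print("posts",A,B,np.linalg.norm(d),"mid",(A+B)/2,"dock yaw",np.degrees(np.arctan2(-d[0],d[1])))
print("lock",onz(c,np.array([640,258])*f,.0635))
C=onz(c,np.array([172,352])*f,.17);D=onz(c,np.array([178,425])*f,.17);print("crown",C,D,np.linalg.norm(C-D),(C+D)/2,np.degrees(np.arctan2((C-D)[1],(C-D)[0])))
for u in [(225,268),(230,378)]: print("cup",onz(c,np.array(u)*f,.07))
goto([.505,.30,.30],0)
E
```

```text
posts [0.59950903 0.18232115 0.197     ] [0.58738696 0.04355304 0.197     ] 0.1392965699625659 mid [0.593448   0.11293709 0.197     ] dock yaw -4.992392946091186
lock [ 0.57404056 -0.08564172  0.0635    ]
crown [0.5244335  0.33009937 0.17      ] [0.45733361 0.33630154 0.17      ] 0.06738591814705722 [0.49088355 0.33320046 0.17      ] -5.280954091942698
cup [0.56779665 0.31865261 0.07      ]
cup [0.44887839 0.32884809 0.07      ]
t 2.75 at [0.59   0.1488 0.361 ] -> dr [ 0.13  0.04 -0.25] tr [-0.0856 -0.151   0.0607]
```

```bash
python3 - <<'E'
from h import *
goto([.491,.333,.25],-5)
E
```

```text
t 2.75 at [0.59   0.1488 0.361 ] -> dr [0.13 0.03 4.75] tr [-0.0997 -0.1841  0.1106]
```

>>> {"op": "play_rows", "data": {
  "increments": [
    {"dr": [0,0,4.8],"translation": [-0.1,-0.184,0.11],"gripper": 0.5},
    {"dr": [0,0,4.8],"translation": [-0.1,-0.184,0.11],"gripper": 0.5},
    {"dr": [0,0,4.8],"translation": [-0.1,-0.184,0.11],"gripper": 0.5},
    {"dr": [0,0,4.8],"translation": [-0.1,-0.184,0.11],"gripper": 0.5},
    {"dr": [0,0,4.8],"translation": [-0.1,-0.184,0.11],"gripper": 0.5},
    {"dr": [0,0,4.8],"translation": [-0.1,-0.184,0.11],"gripper": 0.5},
    {"dr": [0,0,4.8],"translation": [-0.1,-0.184,0.11],"gripper": 0.5},
    {"dr": [0,0,4.8],"translation": [-0.1,-0.184,0.11],"gripper": 0.5}
  ]
}}

```text
t: 3.75
position: [0.4911, 0.3347, 0.2518]
ee_rot: [-0.0, 0.999, -0.043, 0.001]
ft_force: [0.3, 0.1, 0.5]
gripper_width: 0.5
finger_force: 0.0
```

```bash
python3 - <<'E'
from h import *
s=r.sense();print(s["t"],s["position"].round(4),s["gripper_width"])
c=cam("wrist");im=r.grab_frame("wrist")
print(proj(c,[.491,.333,.17]))
cv2.imwrite("pics/w3.png",cv2.resize(im,(640,480),interpolation=3))
E
```

```text
3.75 [0.4911 0.3347 0.2518] 0.5002042715874743
[258.54854105 206.52992445]
```

View pics/w3.png

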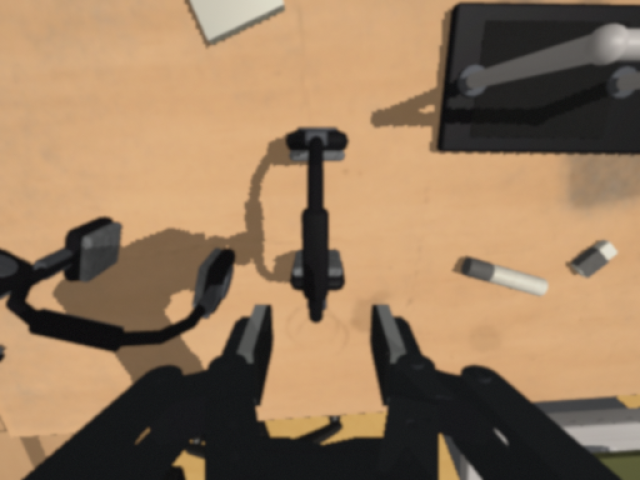

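The close view confirms the headset: its crown is the thick bar at (303–328, 208–283), centred about (315,246) and aligned with the tool. The fingers straddle it.

```bash
python3 - <<'E'
from h import *
c=cam("wrist");im=cv2.imread("pics/w3.png")
m=(im.max(2)<45).astype(np.uint8)[205:285,280:350]
for row in (10,30,50,65):
    x=np.where(m[row])[0];print(205+row,280+x.min(),280+x.max())
P=onz(c,np.array([315.5,208])*.8,.17);Q=onz(c,np.array([315.5,283])*.8,.17)
print(P,Q,np.linalg.norm(P-Q),np.degrees(np.arctan2((P-Q)[1],(P-Q)[0])));M=(P+Q)/2;print(M)
goto([M[0],M[1],.159],-5)
E
```

```text
215 304 326
235 304 326
255 302 328
270 303 326
[0.52438064 0.3353038  0.17      ] [0.47351461 0.33996432 0.17      ] 0.05107909517854749 -5.235021540737832
[0.49894763 0.33763406 0.17      ]
t 3.8 at [0.4908 0.3351 0.2517] -> dr [-0.01 -0.05  0.08] tr [ 0.0078 -0.0032  0.0927]
```

```bash
python3 - <<'E'
from h import *
c=cam("wrist")
for z in (0,.02,.04,.06,.08):
    a=onz(c,np.array([317,142])*.8,z);b=onz(c,np.array([317,270])*.8,z);print(z,a.round(3),b.round(3),np.linalg.norm(a-b).round(3),((a+b)/2).round(4))
for x in (.524,.460,.467,.531): print(x,proj(c,[x,.3376,.17])*1.25)
im=r.grab_frame("wrist")
o=cv2.resize(cv2.convertScaleAbs(im[85:275,190:320],alpha=2.2,beta=30),None,fx=3,fy=3,interpolation=3);cv2.imwrite("pics/w4.png",o)
E
```

```text
0 [0.555 0.334 0.   ] [0.412 0.346 0.   ] 0.143 [0.4837 0.3399 0.    ]
0.02 [0.556 0.333 0.02 ] [0.421 0.345 0.02 ] 0.136 [0.4883 0.3393 0.02  ]
0.04 [0.557 0.333 0.04 ] [0.429 0.344 0.04 ] 0.129 [0.493  0.3387 0.04  ]
0.06 [0.558 0.333 0.06 ] [0.437 0.343 0.06 ] 0.121 [0.4976 0.338  0.06  ]
0.08 [0.559 0.332 0.08 ] [0.446 0.342 0.08 ] 0.114 [0.5023 0.3374 0.08  ]
0.524 [311.88372593 208.90811819]
0.46 [320.7837682  300.84314041]
0.467 [319.88282668 291.53665895]
0.531 [310.81173487 197.83474134]
```

View pics/w4.png

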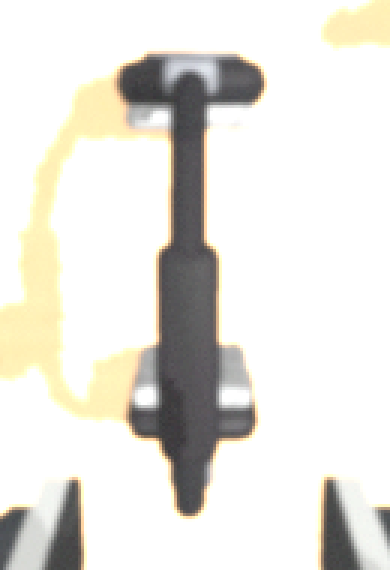

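The brightened crop shows the crown from row 247 to about 450, which is x ≈ 0.465 to 0.524. I take its centre as (0.494, 0.338).

```bash
python3 - <<'E'
from h import *
goto([.494,.338,.159],-5)
E
```

```text
t 3.85 at [0.4906 0.3354 0.2516] -> dr [-0.01 -0.04  0.12] tr [ 0.0032 -0.0028  0.0926]
```

>>> {"op": "play_rows", "data": {
  "increments": [
    {"dr": [0,0,0],"translation": [0.003,-0.003,0.05],"gripper": 0.5},
    {"dr": [0,0,0],"translation": [0.003,-0.003,0.091],"gripper": 0.5},
    {"dr": [0,0,0],"translation": [0.003,-0.003,0.091],"gripper": 0.5},
    {"dr": [0,0,0],"translation": [0.003,-0.003,0.091],"gripper": 0.1},
    {"dr": [0,0,0],"translation": [0.003,-0.003,0.091],"gripper": 0.1},
    {"dr": [0,0,0],"translation": [0.003,-0.003,0.091],"gripper": 0.1},
    {"dr": [0,0,0],"translation": [0.003,-0.003,0.091],"gripper": 0.1},
    {"dr": [0,0,0],"translation": [0.003,-0.003,0.091],"gripper": 0.1}
  ]
}}

```text
t: 4.85
position: [0.4945, 0.3393, 0.1624]
ee_rot: [-0.001, 0.999, -0.042, 0.002]
ft_force: [-0.8, -2.0, 6.3]
gripper_width: 0.186
finger_force: 60.2
```

```bash
python3 - <<'E'
from h import *
s=r.sense();print(s["gripper_width"],s["finger_force"],s["ft_force"])
c=cam("wrist");im=r.grab_frame("wrist")
goto([.494,.338,.159],-5)
cv2.imwrite("pics/w5.png",cv2.resize(cv2.convertScaleAbs(im[60:330,110:400],alpha=2,beta=20),None,fx=2,fy=2,interpolation=3))
E
```

```text
0.18587439733830305 60.156322717666626 [-0.82724358 -1.98106829  6.31261123]
t 4.9 at [0.4945 0.3393 0.1624] -> dr [-0.13 -0.19  0.17] tr [-0.0004  0.0014  0.0034]
```

View pics/w5.png

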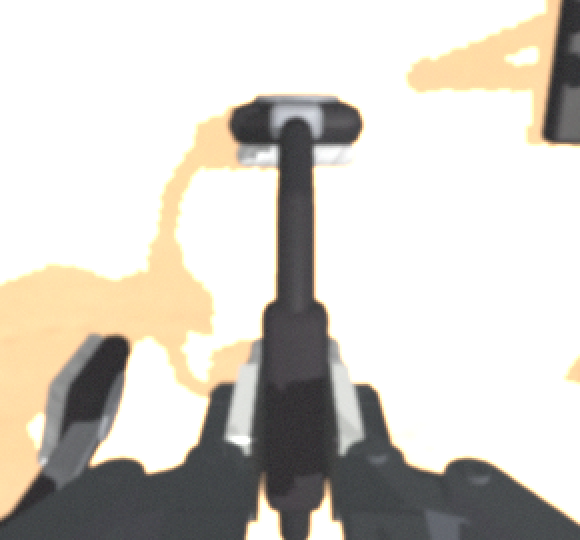

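The crown is gripped centrally at 60 N. Lift, then align with the rail line.

```bash
python3 - <<'E'
from h import *
ax=np.array([.0870,.9962]);m=np.array([.5936,.113])
g=m+ax*.225
goto([*g,.302],-5)
goto([*m,.302],-5)
E
```

```text
t 4.9 at [0.4945 0.3393 0.1624] -> dr [-0.13 -0.19  0.17] tr [ 0.1189 -0.0081 -0.1392]
t 4.9 at [0.4945 0.3393 0.1624] -> dr [-0.13 -0.19  0.17] tr [ 0.1182  0.2169 -0.1397]
```

>>> {"op": "play_rows", "data": {
  "increments": [
    {"dr": [0,0,0],"translation": [0,0,-0.02],"gripper": 0.1},
    {"dr": [0,0,0],"translation": [0,0,-0.05],"gripper": 0.1},
    {"dr": [0,0,0],"translation": [0,0,-0.09],"gripper": 0.1},
    {"dr": [0,0,0],"translation": [0.02,0,-0.125],"gripper": 0.1},
    {"dr": [0,0,0],"translation": [0.05,0,-0.14],"gripper": 0.1},
    {"dr": [0,0,0],"translation": [0.09,0,-0.14],"gripper": 0.1},
    {"dr": [0,0,0],"translation": [0.11,0,-0.14],"gripper": 0.1},
    {"dr": [0,0,0],"translation": [0.118,0,-0.14],"gripper": 0.1},
    {"dr": [0,0,0],"translation": [0.118,0,-0.14],"gripper": 0.1}
  ]
}}

```text
t: 6.02
position: [0.6102, 0.329, 0.3]
ee_rot: [0.0, 0.999, -0.042, -0.0]
ft_force: [-0.7, -0.6, -2.0]
gripper_width: 0.183
finger_force: 59.1
```

>>> {"op": "play_rows", "data": {
  "increments": [
    {"dr": [0,0,0],"translation": [0,0.03,0],"gripper": 0.1},
    {"dr": [0,0,0],"translation": [0,0.07,0],"gripper": 0.1},
    {"dr": [0,0,0],"translation": [0,0.12,0],"gripper": 0.1},
    {"dr": [0,0,0],"translation": [0,0.165,0],"gripper": 0.1},
    {"dr": [0,0,0],"translation": [0,0.195,0],"gripper": 0.1},
    {"dr": [0,0,0],"translation": [0,0.21,0],"gripper": 0.1},
    {"dr": [0,0,0],"translation": [0,0.217,0],"gripper": 0.1},
    {"dr": [0,0,0],"translation": [0,0.217,0],"gripper": 0.1}
  ]
}}

```text
t: 7.02
position: [0.5924, 0.114, 0.3004]
ee_rot: [-0.0, 0.999, -0.041, 0.0]
ft_force: [-0.2, 0.1, -2.5]
gripper_width: 0.188
finger_force: 59.1
```

```bash
python3 - <<'E'
from h import *
goto([.5936,.113,.205],-5)
c=cam("wrist");im=r.grab_frame("wrist");t=r.grab_frame("top");s=r.grab_frame("side")
o=np.zeros((600,760,3),np.uint8)
o[:384,:512]=im; o[384:600,:400]=cv2.resize(s[140:260,200:400],(360,216)).copy() if 0 else cv2.resize(s[130:250,180:402],(400,216))
o[384:600,400:760]=cv2.resize(t[130:250,200:400],(360,216))
cv2.imwrite("pics/w6.png",cv2.convertScaleAbs(o,alpha=1.5,beta=10))
E
```

```text
t 7.03 at [0.5924 0.114  0.3004] -> dr [-0.05 -0.    0.28] tr [0.0012 0.001  0.0954]
```

View pics/w6.png

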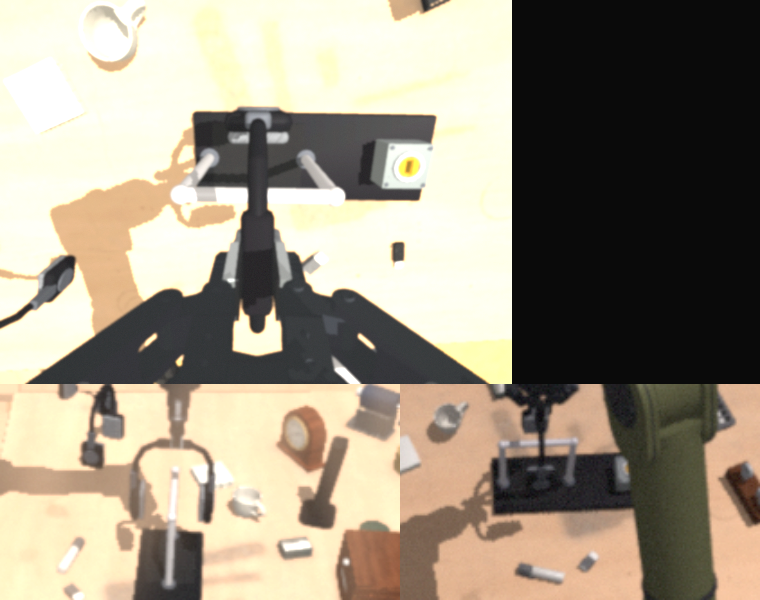

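The headset hangs level over the rail, square across it, between the posts. Lower it.

>>> {"op": "play_rows", "data": {
  "increments": [
    {"dr": [0,0,0.3],"translation": [0.001,0.001,0.04],"gripper": 0.1},
    {"dr": [0,0,0.3],"translation": [0.001,0.001,0.07],"gripper": 0.1},
    {"dr": [0,0,0.3],"translation": [0.001,0.001,0.09],"gripper": 0.1},
    {"dr": [0,0,0.3],"translation": [0.001,0.001,0.094],"gripper": 0.1},
    {"dr": [0,0,0.3],"translation": [0.001,0.001,0.096],"gripper": 0.1},
    {"dr": [0,0,0.3],"translation": [0.001,0.001,0.096],"gripper": 0.1}
  ]
}}

```text
t: 7.92
position: [0.5941, 0.1121, 0.2051]
ee_rot: [-0.0, 0.999, -0.044, 0.001]
ft_force: [-0.4, 0.4, -2.5]
gripper_width: 0.185
finger_force: 59.1
```

>>> {"op": "play_rows", "data": {
  "increments": [
    {"dr": [0,0,0],"translation": [0,0,0.001],"gripper": 0.1},
    {"dr": [0,0,0],"translation": [0,0,0.002],"gripper": 0.1},
    {"dr": [0,0,0],"translation": [0,0,0.002],"gripper": 0.1}
  ]
}}

```text
t: 8.3
position: [0.5935, 0.1116, 0.2023]
ee_rot: [0.0, 0.999, -0.044, 0.0]
ft_force: [-0.2, 0.8, -2.5]
gripper_width: 0.185
finger_force: 59.1
```

>>> {"op": "play_rows", "data": {
  "increments": [
    {"dr": [0,0,0],"translation": [0,0,0.001],"gripper": 0.1},
    {"dr": [0,0,0],"translation": [0,0,0.002],"gripper": 0.1},
    {"dr": [0,0,0],"translation": [0,0,0.002],"gripper": 0.1}
  ]
}}

```text
t: 8.68
position: [0.5937, 0.1117, 0.2012]
ee_rot: [-0.0, 0.999, -0.045, 0.0]
ft_force: [-1.3, -1.0, 4.5]
gripper_width: 0.187
finger_force: 59.9
```

>>> {"op": "play_rows", "data": {
  "increments": [
    {"dr": [0,0,0],"translation": [0,0,0.001],"gripper": 0.1},
    {"dr": [0,0,0],"translation": [0,0,0.001],"gripper": 0.1}
  ]
}}

```text
t: 8.93
position: [0.5937, 0.1117, 0.2011]
ee_rot: [-0.0, 0.999, -0.045, 0.001]
ft_force: [-4.4, -1.1, 12.4]
gripper_width: 0.188
finger_force: 60.7
```

>>> {"op": "play_rows", "data": {
  "increments": [
    {"dr": [0,0,0],"translation": [0,0,-0.002],"gripper": 0.1},
    {"dr": [0,0,0],"translation": [0,0,-0.002],"gripper": 0.24},
    {"dr": [0,0,0],"translation": [0,0,-0.002],"gripper": 0.3},
    {"dr": [0,0,0],"translation": [0,0,-0.002],"gripper": 0.4},
    {"dr": [0,0,0],"translation": [0,0,-0.002],"gripper": 0.5},
    {"dr": [0,0,0],"translation": [0,0,-0.002],"gripper": 0.5},
    {"dr": [0,0,0],"translation": [0,0,-0.04],"gripper": 0.5},
    {"dr": [0,0,0],"translation": [0,0,-0.1],"gripper": 0.5},
    {"dr": [0,0,0],"translation": [0,0,-0.13],"gripper": 0.5},
    {"dr": [0,0,0],"translation": [0,0,-0.13],"gripper": 0.5}
  ]
}}

```text
t: 10.18
position: [0.5951, 0.1121, 0.3322]
ee_rot: [-0.001, 0.999, -0.045, 0.003]
ft_force: [0.0, -0.5, -0.9]
gripper_width: 0.501
finger_force: 0.0
```

```bash
python3 - <<'E'
from h import *
c=cam("wrist");im=r.grab_frame("wrist")
cv2.imwrite("pics/w7.png",im)
# expected crown ends at z=.209
m=np.array([.5936,.113])
for dx in (-.032,0,.032): print(dx,proj(c,[m[0]+dx*.996,m[1]-dx*.087,.209]).round(1))
g=im.max(2)
print("crown rows: col extents of dark")
for v in range(140,260,8):
    x=np.where(g[v,200:320]<50)[0]; print(v,(200+x.min(),200+x.max(),len(x)) if len(x) else None,end="; ")
goto([.58,-.30,.30],0)
w1=[np.load("w1.npz")[f"arr_{i}"] for i in range(3)]
i1=cv2.imread("pics/w1.png")[95:220,235:320];hsv=cv2.cvtColor(i1,cv2.COLOR_BGR2HSV)
# key heads: grey
gm=((hsv[...,1]<60)&(hsv[...,2]>60)).astype(np.uint8)
n,l,st,ce=cv2.connectedComponentsWithStats(gm)
for k in range(1,n):
    if st[k,4]>20: 
        cn=cv2.findContours((l==k).astype(np.uint8),0,1)[0][0];print(st[k],ce[k]+[235,95],cv2.minAreaRect(cn)[1:])
E
```

```text
-0.032 [256.  224.2]
0 [255.9 193.3]
0.032 [255.8 160. ]
crown rows: col extents of dark
140 (np.int64(200), np.int64(319), 120); 148 (np.int64(200), np.int64(319), 114); 156 (np.int64(200), np.int64(319), 82); 164 (np.int64(219), np.int64(319), 82); 172 (np.int64(209), np.int64(303), 95); 180 (np.int64(204), np.int64(308), 105); 188 (np.int64(250), np.int64(265), 16); 196 (np.int64(249), np.int64(265), 17); 204 (np.int64(249), np.int64(266), 18); 212 (np.int64(240), np.int64(267), 22); 220 (np.int64(245), np.int64(270), 26); 228 (np.int64(253), np.int64(262), 10); 236 (np.int64(255), np.int64(260), 6); 244 None; 252 (np.int64(212), np.int64(302), 8); t 10.22 at [0.5938 0.1118 0.3301] -> dr [-0.03 -0.11 -5.1 ] tr [0.0228 0.4114 0.0299]
[ 33  29  13  27 215] [274.30697674 136.94883721] ((27.406526565551758, 8.246211051940918), 75.96376037597656)
[ 45  76  14  37 274] [286.5620438  188.66058394] ((37.350486755371094, 7.518604278564453), 75.96376037597656)
```

The headset hangs where predicted: the dark crown is at columns 250–266, against 256 expected. In the stand, the far key's head measures 27 px and the near one's 37 px, so the ratio matches 34:46 and the round key is the far one. Next I look at the stand from close up.

```bash
python3 - <<'E'
from h import *
w1=[np.load("w1.npz")[f"arr_{i}"] for i in range(3)]
a=onz(w1,(274.3,137),.070);b=onz(w1,(286.6,188.7),.060);d=a-b;print(a,b,np.linalg.norm(d[:2]),np.degrees(np.arctan2(d[1],d[0])))
goto([a[0],a[1],.30],0)
goto([a[0],a[1],.15],np.degrees(np.arctan2(d[1],d[0])))
E
```

```text
[ 0.53633743 -0.32465455  0.07      ] [ 0.468765 -0.342188  0.06    ] 0.06981013480785177 14.546114041515533
t 10.22 at [0.5938 0.1118 0.3301] -> dr [-0.03 -0.11 -5.1 ] tr [-0.0185  0.4398  0.0298]
t 10.22 at [0.5938 0.1118 0.3301] -> dr [-1.000e-02 -1.200e-01 -1.964e+01] tr [-0.0188  0.4399  0.1798]
```

>>> {"op": "play_rows", "data": {
  "increments": [
    {"dr": [0,0,-10],"translation": [-0.008,0.2,0],"gripper": 0.5},
    {"dr": [0,0,-10],"translation": [-0.008,0.2,0],"gripper": 0.5},
    {"dr": [0,0,-19.6],"translation": [-0.019,0.44,0.13],"gripper": 0.5},
    {"dr": [0,0,-19.6],"translation": [-0.019,0.44,0.13],"gripper": 0.5},
    {"dr": [0,0,-19.6],"translation": [-0.019,0.44,0.13],"gripper": 0.5},
    {"dr": [0,0,-19.6],"translation": [-0.019,0.44,0.13],"gripper": 0.5},
    {"dr": [0,0,-19.6],"translation": [-0.019,0.44,0.13],"gripper": 0.5},
    {"dr": [0,0,-19.6],"translation": [-0.019,0.44,0.13],"gripper": 0.5},
    {"dr": [0,0,-19.6],"translation": [-0.019,0.44,0.13],"gripper": 0.5},
    {"dr": [0,0,-19.6],"translation": [-0.019,0.44,0.13],"gripper": 0.5}
  ]
}}

```text
t: 11.48
position: [0.5358, -0.3227, 0.1988]
ee_rot: [-0.001, 0.992, 0.127, -0.0]
ft_force: [-0.2, -0.2, 0.1]
gripper_width: 0.499
finger_force: 0.0
```

```bash
python3 - <<'E'
from h import *
s=r.sense();print(s["position"].round(4),s["qvel"].round(3),s["ee_rot"].round(3))
c=cam("wrist");im=r.grab_frame("wrist");np.savez("w8.npz",*c)
cv2.imwrite("pics/w8.png",im);print(proj(c,[.5363,-.3247,.076]),proj(c,[.4688,-.3422,.066]))
hsv=cv2.cvtColor(im,cv2.COLOR_BGR2HSV)
gm=((hsv[...,1]<60)&(hsv[...,2]>60)).astype(np.uint8)
n,l,st,ce=cv2.connectedComponentsWithStats(gm)
for k in range(1,n):
    if st[k,4]>60 and ce[k][1]<330:
        cn=cv2.findContours((l==k).astype(np.uint8),0,1)[0][0];print(st[k],ce[k],cv2.minAreaRect(cn))
goto([.5363,-.3247,.06],14.5)
o=cv2.resize(im[110:330,160:360],None,fx=2.7,fy=2.7,interpolation=3);cv2.imwrite("pics/w8c.png",o)
E
```

```text
[ 0.5358 -0.3227  0.1988] [-0.018 -0.016 -0.011 -0.004  0.001  0.001  0.003] [-0.001  0.992  0.127 -0.   ]
[258.51893449 190.95995936] [258.32248398 250.96644062]
[ 246    0   79   54 3688] [281.73942516  25.97586768] ((285.0, 26.5), (53.0, 78.0), 90.0)
[   0   42   77   86 4315] [38.59281576 87.86048667] ((31.990829467773438, 88.19725799560547), (87.83267974853516, 70.879150390625), 16.699243545532227)
[254 171  10  34 313] [258.67092652 187.26837061] ((258.5, 187.5), (33.0, 9.0), 90.0)
[254 224   9  47 370] [258.21621622 246.45675676] ((258.0, 247.0), (46.0, 8.0), 90.0)
[ 63 237  11  10  99] [ 68.01010101 241.37373737] ((68.0, 241.5), (9.0, 10.0), 90.0)
[191 244  22  46 419] [200.91885442 266.17899761] ((200.558837890625, 265.76470947265625), (12.12678050994873, 46.324302673339844), 14.03624439239502)
[302 244  22  46 422] [312.83649289 266.02843602] ((313.313232421875, 265.4969482421875), (46.54853057861328, 12.75271224975586), 76.90811157226562)
t 11.53 at [ 0.5363 -0.3224  0.1993] -> dr [-0.1  -0.04  0.17] tr [-0.0007  0.0025  0.1393]
```

View pics/w8c.png

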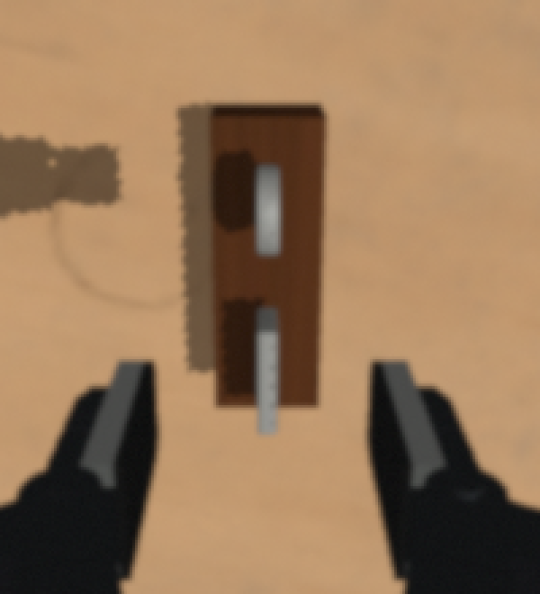

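The close crop shows the round head at (267,210), with cylindrical shading and a round shadow. The broad square head is nearer the robot at (267,370). Both are aligned with the tool, so I take the upper one.

```bash
python3 - <<'E'
from h import *
c=[np.load("w8.npz")[f"arr_{i}"] for i in range(3)]
y=np.radians(14.5);u=np.array([np.cos(y),np.sin(y),0]);n=np.array([-np.sin(y),np.cos(y),0]);th=np.linspace(0,6.28,90)
from scipy.optimize import fsolve
def f(p):
    X=np.array([p[0],p[1],.059]);P=np.array([proj(c,X+.017*(np.cos(t)*u)+[0,0,.017*np.sin(t)]) for t in th])
    return P[:,1].min(),P[:,1].max(),P[:,0].mean()
for p in ([.5363,-.3247],[.5413,-.3234],[.5343,-.3252]): print(p,f(p))
h=[.4688,-.3422]
for k in (-.023,.023):
  for z in (.066,.042): print("sq",k,z,proj(c,np.array([*h,0])+k*u+[0,0,z]))
E
```

```text
[0.5363, -0.3247] (np.float64(168.7298819815947), np.float64(202.7486136195458), np.float64(258.4815382033686))
[0.5413, -0.3234] (np.float64(163.6266419693711), np.float64(197.87770928506592), np.float64(258.49145387534446))
[0.5343, -0.3252] (np.float64(170.74987419777275), np.float64(204.6797378109358), np.float64(258.45829352911363))
sq -0.023 0.066 [258.25813733 269.81360627]
sq -0.023 0.042 [258.22737046 258.2226703 ]
sq 0.023 0.066 [258.3900055 231.1893546]
sq 0.023 0.042 [258.34860986 221.76610773]
```

```bash
python3 - <<'E'
from h import *
goto([.5345,-.3252,.043],14.5)
E
```

```text
t 11.53 at [ 0.5363 -0.3224  0.1993] -> dr [-0.1  -0.04  0.17] tr [-0.0026  0.0026  0.1563]
```

>>> {"op": "play_rows", "data": {
  "increments": [
    {"dr": [0,0,0.1],"translation": [-0.003,0.002,0.05],"gripper": 0.5},
    {"dr": [0,0,0.1],"translation": [-0.003,0.002,0.09],"gripper": 0.5},
    {"dr": [0,0,0.1],"translation": [-0.003,0.002,0.1],"gripper": 0.5},
    {"dr": [0,0,0.1],"translation": [-0.003,0.002,0.1],"gripper": 0.5},
    {"dr": [0,0,0.1],"translation": [-0.003,0.002,0.1],"gripper": 0.5},
    {"dr": [0,0,0.1],"translation": [-0.003,0.002,0.1],"gripper": 0.5}
  ]
}}

```text
t: 12.28
position: [0.534, -0.328, 0.1009]
ee_rot: [0.001, 0.992, 0.125, 0.001]
ft_force: [0.5, -0.2, 0.5]
gripper_width: 0.499
finger_force: 0.0
```

```bash
python3 - <<'E'
from h import *
c=cam("wrist");im=r.grab_frame("wrist");cv2.imwrite("pics/w9.png",im)
y=np.radians(14.5);u=np.array([np.cos(y),np.sin(y),0]);th=np.linspace(0,6.28,90)
P=np.array([proj(c,[.5345,-.3252,.059]+.017*np.cos(t)*u+[0,0,.017*np.sin(t)]) for t in th]);print("pred",P.min(0),P.max(0))
hsv=cv2.cvtColor(im,cv2.COLOR_BGR2HSV)
gm=((hsv[...,1]<60)&(hsv[...,2]>60)).astype(np.uint8)
n,l,st,ce=cv2.connectedComponentsWithStats(gm)
for k in range(1,n):
    if st[k,4]>60 and 100<ce[k][1]<330:print(st[k],ce[k])
goto([.5345,-.3252,.043],14.5)
E
```

```text
pred [251.21137401 200.68234732] [252.08275553 250.76346321]
[245 201  14  49 613] [251.87275693 224.32952692]
[190 244  24  46 439] [200.96127563 265.97949886]
[302 244  22  46 437] [312.81464531 266.17620137]
[247 271  12  68 745] [252.7033557  304.23758389]
[  0 285   8  10  74] [  3.47297297 289.14864865]
t 12.32 at [ 0.5338 -0.328   0.1006] -> dr [ 0.09 -0.1  -0.1 ] tr [ 0.0013 -0.0026  0.0576]
```

>>> {"op": "play_rows", "data": {
  "increments": [
    {"dr": [0,0,0],"translation": [0.001,-0.0025,0.02],"gripper": 0.5},
    {"dr": [0,0,0],"translation": [0.001,-0.0025,0.045],"gripper": 0.5},
    {"dr": [0,0,0],"translation": [0.001,-0.0025,0.0575],"gripper": 0.4},
    {"dr": [0,0,0],"translation": [0.001,-0.0025,0.0575],"gripper": 0.3},
    {"dr": [0,0,0],"translation": [0.001,-0.0025,0.0575],"gripper": 0.2},
    {"dr": [0,0,0],"translation": [0.001,-0.0025,0.0575],"gripper": 0.2}
  ]
}}

```text
t: 13.08
position: [0.534, -0.3253, 0.0427]
ee_rot: [0.001, 0.992, 0.125, 0.001]
ft_force: [-0.7, 0.3, 0.5]
gripper_width: 0.196
finger_force: 0.0
```

>>> {"op": "play_rows", "data": {
  "increments": [
    {"dr": [0,0,0],"translation": [0,0,0],"gripper": 0.1},
    {"dr": [0,0,0],"translation": [0,0,0],"gripper": 0},
    {"dr": [0,0,0],"translation": [0,0,0],"gripper": 0},
    {"dr": [0,0,0],"translation": [0,0,0],"gripper": 0},
    {"dr": [0,0,0],"translation": [0,0,0],"gripper": 0}
  ]
}}

```text
t: 13.7
position: [0.5338, -0.3252, 0.0424]
ee_rot: [0.0, 0.992, 0.125, 0.0]
ft_force: [-0.5, 0.2, 5.8]
gripper_width: 0.086
finger_force: 60.0
```

```bash
python3 - <<'E'
from h import *
goto([.5345,-.3252,.043],14.5)
goto([.5345,-.3252,.15],14.5)
# dock estimates of lock
for nm,uv in (("w1",(0,0)),("w2",0)):
    c=[np.load(nm+".npz")[f"arr_{i}"] for i in range(3)];im=cv2.imread(f"pics/{nm}.png");hsv=cv2.cvtColor(im,cv2.COLOR_BGR2HSV)
    m=cv2.inRange(hsv,(15,150,120),(35,255,255))
    X0=proj(c,[.575,-.086,.0635]);mm=np.zeros_like(m);cv2.circle(mm,tuple(int(v) for v in X0),25,255,-1);m&=mm
    cn=max(cv2.findContours(m,0,1)[0],key=cv2.contourArea);e=cv2.fitEllipse(cv2.convexHull(cn));print(nm,X0,e,onz(c,e[0],.0635))
E
```

```text
t 13.7 at [ 0.5338 -0.3252  0.0424] -> dr [ 0.05 -0.04 -0.1 ] tr [ 0.0007  0.0002 -0.0006]
t 13.7 at [ 0.5338 -0.3252  0.0424] -> dr [ 0.05 -0.04 -0.1 ] tr [ 0.0008  0.0003 -0.1076]
w1 [ 69.81398704 103.57625888] ((70.17524719238281, 105.17451477050781), (20.021759033203125, 25.654827117919922), 140.28025817871094) [ 0.57322023 -0.08604397  0.0635    ]
w2 [410.02107174 164.57329562] ((409.2921142578125, 165.74136352539062), (14.312320709228516, 17.817026138305664), 50.29448318481445) [ 0.57318414 -0.08518548  0.0635    ]
```

The round key is gripped at 60 N. I lift it straight out and check the wrist joint's range for the turn.

>>> {"op": "play_rows", "data": {
  "increments": [
    {"dr": [0,0,0],"translation": [0,0,-0.015],"gripper": 0},
    {"dr": [0,0,0],"translation": [0,0,-0.04],"gripper": 0},
    {"dr": [0,0,0],"translation": [0,0,-0.08],"gripper": 0},
    {"dr": [0,0,0],"translation": [0,0,-0.11],"gripper": 0},
    {"dr": [0,0,0],"translation": [0,0,-0.11],"gripper": 0}
  ]
}}

```text
t: 14.32
position: [0.5351, -0.3258, 0.1549]
ee_rot: [0.002, 0.992, 0.125, 0.002]
ft_force: [-0.2, 0.1, -0.5]
gripper_width: 0.084
finger_force: 59.2
```

```bash
python3 - <<'E'
from h import *
s=r.sense();print(s["joint_pos"].round(3),s["gripper_width"],s["finger_force"])
goto([.5732,-.0858,.155],95)
goto([.5732,-.0858,.155],174.9)
E
```

```text
[ 0.567  0.781 -0.169  1.638  0.179  0.731 -1.006] 0.08449269120524286 59.20589625835419
t 14.32 at [ 0.5351 -0.3258  0.1549] -> dr [ 3.600e-01 -5.000e-02 -8.061e+01] tr [ 0.0966 -0.223  -0.0005]
t 14.32 at [ 0.5351 -0.3258  0.1549] -> dr [   0.4     0.25 -160.51] tr [ 0.0966 -0.223  -0.0005]
```

>>> {"op": "play_rows", "data": {
  "increments": [
    {"dr": [0,0,-80],"translation": [0.048,-0.11,0],"gripper": 0},
    {"dr": [0,0,-80],"translation": [0.048,-0.11,0],"gripper": 0},
    {"dr": [0,0,-80],"translation": [0.048,-0.11,0],"gripper": 0},
    {"dr": [0,0,-80],"translation": [0.048,-0.11,0],"gripper": 0},
    {"dr": [0,0,-80],"translation": [0.048,-0.11,0],"gripper": 0},
    {"dr": [0,0,-80],"translation": [0.048,-0.11,0],"gripper": 0},
    {"dr": [0,0,-80],"translation": [0.048,-0.11,0],"gripper": 0},
    {"dr": [0,0,-80],"translation": [0.048,-0.11,0],"gripper": 0},
    {"dr": [0,0,-80],"translation": [0.048,-0.11,0],"gripper": 0},
    {"dr": [0,0,-80],"translation": [0.048,-0.11,0],"gripper": 0}
  ]
}}

```text
t: 15.58
position: [0.5521, -0.2064, 0.1513]
ee_rot: [-0.0, 0.68, 0.733, -0.0]
ft_force: [0.2, -0.2, -0.1]
gripper_width: 0.085
finger_force: 59.1
```

```bash
python3 - <<'E'
from h import *
s=r.sense();print(s["joint_pos"].round(3),s["gripper_width"],s["finger_force"])
goto([.5732,-.0858,.155],174.9)
E
```

```text
[ 0.583  0.791 -0.536  1.739  0.551  0.767 -0.155] 0.08470111270498415 59.12865936756134
t 15.57 at [ 0.5521 -0.2064  0.1513] -> dr [-4.000e-02 -5.000e-02 -8.058e+01] tr [ 0.1186  0.0301 -0.0037]
```

>>> {"op": "play_rows", "data": {
  "increments": [
    {"dr": [0,0,-80.5],"translation": [0.118,0.03,-0.004],"gripper": 0},
    {"dr": [0,0,-80.5],"translation": [0.118,0.03,-0.004],"gripper": 0},
    {"dr": [0,0,-80.5],"translation": [0.118,0.03,-0.004],"gripper": 0},
    {"dr": [0,0,-80.5],"translation": [0.118,0.03,-0.004],"gripper": 0},
    {"dr": [0,0,-80.5],"translation": [0.118,0.03,-0.004],"gripper": 0},
    {"dr": [0,0,-80.5],"translation": [0.118,0.03,-0.004],"gripper": 0},
    {"dr": [0,0,-80.5],"translation": [0.118,0.03,-0.004],"gripper": 0},
    {"dr": [0,0,-80.5],"translation": [0.118,0.03,-0.004],"gripper": 0},
    {"dr": [0,0,-80.5],"translation": [0.118,0.03,-0.004],"gripper": 0},
    {"dr": [0,0,-80.5],"translation": [0.118,0.03,-0.004],"gripper": 0}
  ]
}}

```text
t: 16.82
position: [0.5734, -0.0865, 0.1557]
ee_rot: [-0.0, 0.045, 0.999, -0.0]
ft_force: [-0.3, -0.3, 0.3]
gripper_width: 0.086
finger_force: 59.1
```

```bash
cat > lk.py <<'E'
from h import *
s=r.sense();print(s["joint_pos"].round(3),s["gripper_width"],s["finger_force"])
goto([.5732,-.0858,.131],174.9)
c=cam("wrist");im=r.grab_frame("wrist");np.savez("wl.npz",*c);cv2.imwrite("pics/wl.png",im)
hsv=cv2.cvtColor(im,cv2.COLOR_BGR2HSV)
m=cv2.inRange(hsv,(15,130,90),(38,255,255));X0=proj(c,[.5732,-.0858,.0635]);mm=np.zeros_like(m);cv2.circle(mm,tuple(int(v) for v in X0),40,255,-1);m&=mm
cn=max(cv2.findContours(m,0,1)[0],key=cv2.contourArea);h=cv2.convexHull(cn);e=cv2.fitEllipse(h);print(X0,e,onz(c,e[0],.0635))
X=np.array([onz(c,p[0],.0635)[:2] for p in h]);ce,rad=cv2.minEnclosingCircle(X.astype(np.float32)*1000);print("circ mm",ce,rad)
# slot: dark inside hull
hm=np.zeros_like(m);cv2.fillConvexPoly(hm,h,255);hm=cv2.erode(hm,np.ones((5,5)))
sl=hm&cv2.bitwise_not(m);n,l,st,cc=cv2.connectedComponentsWithStats(sl)
for k in range(1,n):
    if st[k,4]>15:
        ys,xs=np.where(l==k);P=np.array([onz(c,(a,b),.0625)[:2] for a,b in zip(xs,ys)])
        w,v=np.linalg.eigh(np.cov(P.T));print("slot",st[k],cc[k],P.mean(0),np.degrees(np.arctan2(v[1,1],v[0,1])),2*np.sqrt(3*w))
E
python3 lk.py
```

```text
[ 0.551  0.87  -0.887  1.757  0.828  0.935  0.788] 0.08574389922700912 59.12890076637268
t 16.82 at [ 0.5734 -0.0865  0.1557] -> dr [-0.02 -0.01 -0.11] tr [0.0002 0.0007 0.0247]
[258.33006764 198.96758025] ((258.3267822265625, 198.06407165527344), (30.731063842773438, 31.965181350708008), 89.18462371826172) [ 0.57239578 -0.08573027  0.0635    ]
circ mm (572.5869750976562, -85.84008026123047) 13.768729209899902
slot [255 199   7   5  30] [258.1        201.03333333] [ 0.57538401 -0.08618879] 89.96181731682101 [0.00421452 0.00533062]
```

>>> {"op": "play_rows", "data": {
  "increments": [
    {"dr": [0,0,0],"translation": [0,0.0007,0.02],"gripper": 0},
    {"dr": [0,0,0],"translation": [0,0.0007,0.04],"gripper": 0},
    {"dr": [0,0,0],"translation": [0,0.0007,0.049],"gripper": 0},
    {"dr": [0,0,0],"translation": [0,0.0007,0.049],"gripper": 0},
    {"dr": [0,0,0],"translation": [0,0.0007,0.049],"gripper": 0}
  ]
}}

```text
t: 17.5
position: [0.5738, -0.0855, 0.1071]
ee_rot: [0.0, 0.044, 0.999, 0.0]
ft_force: [-0.5, -0.2, -0.1]
gripper_width: 0.084
finger_force: 59.1
```

```bash
python3 - <<'E'
from h import *
exec(open("lk.py").read())
g=cv2.cvtColor(im,cv2.COLOR_BGR2GRAY)
for n_,z in (("tip",0),("tipL",0.006),("shoulder",.028),("headc",.053),("top",.07)):
    s_=r.sense();T=q2R(s_["ee_rot"]);print(n_,[proj(c,s_["position"]+T.apply([dx,0,.0364-z])).round(1).tolist() for dx in (-.007,0.,.007)])
print(hsv[185:215:3,258].tolist())
E
```

```text
[ 0.523  0.933 -0.835  1.788  0.908  0.856  0.726] 0.083878590830115 59.12855923175812
t 17.5 at [ 0.5738 -0.0855  0.1071] -> dr [0.02 0.04 0.  ] tr [ 0.0006 -0.0003 -0.0239]
[257.15566761 221.65332188] ((257.11346435546875, 220.48550415039062), (37.089298248291016, 40.47471618652344), 87.23597717285156) [ 0.57232907 -0.08575113  0.0635    ]
circ mm (572.6651000976562, -85.77677154541016) 13.986992835998535
slot [253 219   9  17 124] [257.02419355 227.15322581] [ 0.57779382 -0.08630203] 172.52858193674692 [0.00530249 0.0124764 ]
tip [[257.7, 236.7], [257.7, 227.2], [257.7, 217.4]]
tipL [[257.7, 240.9], [257.7, 231.1], [257.7, 221.1]]
shoulder [[257.8, 258.4], [257.8, 247.7], [257.8, 236.7]]
headc [[257.9, 284.4], [258.0, 272.4], [258.0, 259.9]]
top [[258.1, 307.5], [258.1, 294.3], [258.1, 280.7]]
[[53, 10, 99], [53, 10, 99], [38, 9, 111], [30, 6, 132], [23, 7, 138], [19, 28, 128], [19, 176, 136], [19, 182, 143], [20, 184, 141], [20, 185, 142]]
```

>>> {"op": "play_rows", "data": {
  "increments": [
    {"dr": [0,0,0],"translation": [0.0004,0,0.004],"gripper": 0},
    {"dr": [0,0,0],"translation": [0.0004,0,0.007],"gripper": 0},
    {"dr": [0,0,0],"translation": [0.0004,0,0.01],"gripper": 0},
    {"dr": [0,0,0],"translation": [0.0004,0,0.012],"gripper": 0},
    {"dr": [0,0,0],"translation": [0.0004,0,0.012],"gripper": 0}
  ]
}}

```text
t: 18.18
position: [0.573, -0.0858, 0.0946]
ee_rot: [-0.0, 0.044, 0.999, -0.0]
ft_force: [-0.5, 0.7, -0.1]
gripper_width: 0.082
finger_force: 59.1
```

>>> {"op": "play_rows", "data": {
  "increments": [
    {"dr": [0,0,0],"translation": [0,0,0.002],"gripper": 0},
    {"dr": [0,0,0],"translation": [0,0,0.004],"gripper": 0},
    {"dr": [0,0,0],"translation": [0,0,0.005],"gripper": 0}
  ]
}}

```text
t: 18.55
position: [0.5728, -0.0858, 0.0895]
ee_rot: [-0.0, 0.044, 0.999, -0.0]
ft_force: [-0.1, -1.0, 0.6]
gripper_width: 0.085
finger_force: 59.3
```

The tip is about 10 mm into the slot without resistance. I push on.

>>> {"op": "play_rows", "data": {
  "increments": [
    {"dr": [0,0,0],"translation": [0,0,0.002],"gripper": 0},
    {"dr": [0,0,0],"translation": [0,0,0.004],"gripper": 0},
    {"dr": [0,0,0],"translation": [0,0,0.006],"gripper": 0},
    {"dr": [0,0,0],"translation": [0,0,0.006],"gripper": 0}
  ]
}}

```text
t: 19.05
position: [0.5722, -0.0859, 0.0834]
ee_rot: [-0.001, 0.044, 0.999, -0.0]
ft_force: [-5.1, 0.7, 2.9]
gripper_width: 0.086
finger_force: 59.5
```

>>> {"op": "play_rows", "data": {
  "increments": [
    {"dr": [0,0,0],"translation": [0,0,0.002],"gripper": 0},
    {"dr": [0,0,0],"translation": [0,0,0.004],"gripper": 0},
    {"dr": [0,0,0],"translation": [0,0,0.005],"gripper": 0},
    {"dr": [0,0,0],"translation": [0,0,0.005],"gripper": 0}
  ]
}}

```text
t: 19.55
position: [0.5708, -0.0862, 0.0779]
ee_rot: [-0.002, 0.044, 0.999, -0.001]
ft_force: [-5.1, -0.3, 0.4]
gripper_width: 0.084
finger_force: 59.1
```

>>> {"op": "play_rows", "data": {
  "increments": [
    {"dr": [0,0,0],"translation": [0.0005,0,0.002],"gripper": 0},
    {"dr": [0,0,0],"translation": [0.0005,0,0.004],"gripper": 0},
    {"dr": [0,0,0],"translation": [0.0005,0,0.005],"gripper": 0},
    {"dr": [0,0,0],"translation": [0.0005,0,0.005],"gripper": 0}
  ]
}}

```text
t: 20.05
position: [0.5719, -0.0862, 0.0737]
ee_rot: [-0.001, 0.045, 0.999, -0.001]
ft_force: [-4.4, -0.8, 3.2]
gripper_width: 0.083
finger_force: 59.5
```

```bash
python3 - <<'E'
from h import *
s=r.sense();print(s["ft_force"],s["wrist_torque"],s["position"],s["joint_pos"].round(2));goto([.573,-.0857,.072],174.9)
E
```

```text
[-4.35851557 -0.78868969  3.19331269] [-0.15179904  1.24005111 -0.0061151 ] [ 0.57194554 -0.08618679  0.07371498] [ 0.5   0.98 -0.8   1.81  0.96  0.8   0.68]
t 20.05 at [ 0.5719 -0.0862  0.0737] -> dr [-0.06 -0.06 -0.01] tr [-0.001   0.0006  0.0017]
```

>>> {"op": "play_rows", "data": {
  "increments": [
    {"dr": [0,0,0],"translation": [0,0,0.001],"gripper": 0},
    {"dr": [0,0,0],"translation": [0,0,0.002],"gripper": 0},
    {"dr": [0,0,0],"translation": [0,0,0.002],"gripper": 0}
  ]
}}

```text
t: 20.42
position: [0.5725, -0.0863, 0.0719]
ee_rot: [-0.0, 0.045, 0.999, -0.001]
ft_force: [-5.2, -1.0, 4.2]
gripper_width: 0.08
finger_force: 60.1
```

>>> {"op": "play_rows", "data": {
  "increments": [
    {"dr": [0,0,0],"translation": [0,0,0.001],"gripper": 0},
    {"dr": [0,0,0],"translation": [0,0,0.002],"gripper": 0},
    {"dr": [0,0,0],"translation": [0,0,0.002],"gripper": 0}
  ]
}}

```text
t: 20.8
position: [0.5726, -0.0863, 0.0716]
ee_rot: [0.0, 0.045, 0.999, -0.001]
ft_force: [-7.7, -2.1, 18.1]
gripper_width: 0.081
finger_force: 62.1
```

Contact at TCP z = 0.0716 matches the predicted home height of 0.072. Now turn clockwise, which is + about tool z.

>>> {"op": "play_rows", "data": {
  "increments": [
    {"dr": [0,0,0],"translation": [0.001,0,0.0005],"gripper": 0},
    {"dr": [0,0,6],"translation": [0.001,0,0.0005],"gripper": 0},
    {"dr": [0,0,12],"translation": [0.001,0,0.0005],"gripper": 0},
    {"dr": [0,0,18],"translation": [0.001,0,0.0005],"gripper": 0},
    {"dr": [0,0,24],"translation": [0.001,0,0.0005],"gripper": 0},
    {"dr": [0,0,30],"translation": [0.001,0,0.0005],"gripper": 0},
    {"dr": [0,0,30],"translation": [0.001,0,0.0005],"gripper": 0}
  ]
}}

```text
t: 21.68
position: [0.5726, -0.0855, 0.0714]
ee_rot: [0.002, 0.302, 0.953, -0.0]
ft_force: [-7.5, -0.9, 18.7]
gripper_width: 0.084
finger_force: 62.1
```

```bash
python3 - <<'E'
from h import *
s=r.sense();print(s["ft_force"].round(1),s["wrist_torque"].round(3),s["joint_pos"].round(2));goto([.5728,-.0858,.0716],174.9)
E
```

```text
[-7.5 -0.9 18.7] [-0.48   1.576  0.055] [ 0.45  0.94 -0.68  1.81  0.88  0.72  0.22]
t 21.68 at [ 0.5726 -0.0855  0.0714] -> dr [-3.000e-02  1.800e-01 -3.001e+01] tr [-0.0004 -0.0001 -0.0002]
```

>>> {"op": "play_rows", "data": {
  "increments": [
    {"dr": [0,0,7],"translation": [0,0,0],"gripper": 0},
    {"dr": [0,0,14],"translation": [0,0,0],"gripper": 0},
    {"dr": [0,0,21],"translation": [0,0,0],"gripper": 0},
    {"dr": [0,0,28],"translation": [0,0,0],"gripper": 0},
    {"dr": [0,0,35],"translation": [0,0,0],"gripper": 0},
    {"dr": [0,0,42],"translation": [0,0,0],"gripper": 0},
    {"dr": [0,0,49],"translation": [0,0,0],"gripper": 0},
    {"dr": [0,0,56],"translation": [0,0,0],"gripper": 0},
    {"dr": [0,0,60],"translation": [0,0,0],"gripper": 0},
    {"dr": [0,0,60],"translation": [0,0,0],"gripper": 0}
  ]
}}

```text
t: 22.92
position: [0.5722, -0.0857, 0.0714]
ee_rot: [0.001, 0.738, 0.675, 0.0]
ft_force: [-7.7, -0.0, 20.3]
gripper_width: 0.089
finger_force: 62.3
```

```bash
python3 - <<'E'
from h import *
s=r.sense();print(s["ft_force"].round(1),s["wrist_torque"].round(3),s["joint_pos"].round(2));goto([.5728,-.0858,.0716],174.9)
E
```

```text
[-7.7 -0.  20.3] [-0.283  1.74   0.084] [ 0.31  0.88 -0.42  1.82  0.62  0.57 -0.6 ]
t 22.93 at [ 0.5722 -0.0857  0.0714] -> dr [ 2.000e-02  1.700e-01 -8.995e+01] tr [-0.0001  0.0006 -0.0002]
```

>>> {"op": "play_rows", "data": {
  "increments": [
    {"dr": [0,0,4],"translation": [0,0,0],"gripper": 0},
    {"dr": [0,0,8],"translation": [0,0,0],"gripper": 0},
    {"dr": [0,0,11],"translation": [0,0,0],"gripper": 0},
    {"dr": [0,0,11],"translation": [0,0,0],"gripper": 0},
    {"dr": [0,0,11],"translation": [0,0,0],"gripper": 0}
  ]
}}

```text
t: 23.55
position: [0.5721, -0.0857, 0.0714]
ee_rot: [0.001, 0.799, 0.602, 0.0]
ft_force: [-7.9, -0.5, 20.5]
gripper_width: 0.087
finger_force: 62.3
```

```bash
python3 - <<'E'
from h import *
s=r.sense();print(s["ft_force"].round(1),s["wrist_torque"].round(3),s["joint_pos"].round(2));goto([.5728,-.0858,.0716],174.9)
E
```

```text
[-7.9 -0.5 20.5] [-0.318  1.829  0.128] [ 0.28  0.88 -0.37  1.82  0.56  0.54 -0.74]
t 23.55 at [ 0.5721 -0.0857  0.0714] -> dr [ 3.0000e-02  1.6000e-01 -1.0092e+02] tr [ 0.0001  0.0007 -0.0002]
```

>>> {"op": "play_rows", "data": {
  "increments": [
    {"dr": [0,0,2],"translation": [0,0,0],"gripper": 0},
    {"dr": [0,0,3],"translation": [0,0,0],"gripper": 0},
    {"dr": [0,0,3],"translation": [0,0,0],"gripper": 0}
  ]
}}

```text
t: 23.92
position: [0.572, -0.0858, 0.0714]
ee_rot: [0.001, 0.814, 0.581, 0.0]
ft_force: [-8.5, -0.1, 20.1]
gripper_width: 0.083
finger_force: 62.3
```

```bash
cat > f.py <<'E'
from h import *
s=r.sense();print(s["ft_force"].round(1),s["wrist_torque"].round(3),s["joint_pos"].round(2));goto([.5728,-.0858,.0716],174.9)
E
python3 f.py
```

```text
[-8.5 -0.1 20.1] [-0.221  1.78   0.109] [ 0.27  0.88 -0.35  1.82  0.55  0.54 -0.77]
t 23.93 at [ 0.572  -0.0858  0.0714] -> dr [ 3.0000e-02  1.5000e-01 -1.0393e+02] tr [ 0.0002  0.0007 -0.0002]
```

>>> {"op": "play_rows", "data": {
  "increments": [
    {"dr": [0,0,2],"translation": [0,0,0],"gripper": 0},
    {"dr": [0,0,3],"translation": [0,0,0],"gripper": 0},
    {"dr": [0,0,3],"translation": [0,0,0],"gripper": 0}
  ]
}}

```text
t: 24.3
position: [0.572, -0.0857, 0.0714]
ee_rot: [0.001, 0.829, 0.559, 0.0]
ft_force: [-6.9, -1.0, 21.2]
gripper_width: 0.081
finger_force: 62.4
```

```bash
python3 f.py
```

```text
[-6.9 -1.  21.2] [-0.231  1.804  0.154] [ 0.26  0.87 -0.34  1.82  0.53  0.53 -0.81]
t 24.3 at [ 0.572  -0.0857  0.0714] -> dr [ 2.0000e-02  1.5000e-01 -1.0691e+02] tr [ 0.0003  0.0008 -0.0002]
```

>>> {"op": "play_rows", "data": {
  "increments": [
    {"dr": [0,0,2],"translation": [0,0,0],"gripper": 0},
    {"dr": [0,0,4],"translation": [0,0,0],"gripper": 0},
    {"dr": [0,0,4],"translation": [0,0,0],"gripper": 0},
    {"dr": [0,0,4],"translation": [0,0,0],"gripper": 0}
  ]
}}

```text
t: 24.8
position: [0.572, -0.0857, 0.0714]
ee_rot: [0.001, 0.848, 0.53, 0.0]
ft_force: [-7.8, -1.4, 21.0]
gripper_width: 0.084
finger_force: 62.6
```

```bash
python3 f.py; python3 - <<'E'
from h import *
for i in range(4): r.grab_frame("top"); print(r.sense()["wrist_torque"].round(3))
c=cam("wrist");im=r.grab_frame("wrist");cv2.imwrite("pics/wf.png",im)
# key yaw: edges of grey head between pads
T=q2R(r.sense()["ee_rot"]);p=r.sense()["position"]
for z in (.053,.07): print([proj(c,p+T.apply([dx,dy,.0364-z])).round(1).tolist() for dx in (-.017,.017) for dy in (-.004,.004)])
g=cv2.cvtColor(im,cv2.COLOR_BGR2GRAY)
for v in range(262,312,6): print(v,g[v,236:280:2].tolist())
# headset check in top view: dark along crown
t=cam("top");ti=r.grab_frame("top")
for dx in (-.03,0,.03): 
    q=proj(t,[.5936+dx,.113-.087*dx,.209]);print(q.round(1),ti[int(q[1]),int(q[0])])
E
```

```text
[-7.8 -1.4 21. ] [-0.216  1.799  0.459] [ 0.25  0.87 -0.32  1.82  0.51  0.53 -0.86]
t 24.8 at [ 0.572  -0.0857  0.0714] -> dr [ 3.0000e-02  1.6000e-01 -1.1083e+02] tr [ 0.0002  0.0008 -0.0002]
[-0.211  1.828  0.446]
[-0.223  1.873  0.437]
[-0.261  1.881  0.429]
[-0.22   1.857  0.418]
[[246.2, 302.9], [261.8, 303.0], [245.3, 243.8], [262.1, 243.8]]
[[244.9, 327.6], [262.3, 327.6], [243.8, 263.0], [262.8, 263.0]]
262 [114, 120, 121, 121, 116, 81, 103, 131, 132, 131, 131, 130, 130, 130, 119, 63, 85, 118, 121, 121, 121, 110]
268 [118, 121, 121, 120, 113, 64, 74, 128, 135, 134, 134, 134, 131, 129, 117, 58, 74, 115, 121, 121, 121, 117]
274 [120, 120, 120, 120, 110, 55, 67, 128, 136, 136, 134, 132, 132, 133, 121, 58, 62, 114, 121, 120, 120, 121]
280 [86, 106, 126, 131, 111, 53, 68, 126, 133, 132, 134, 136, 138, 138, 125, 61, 60, 117, 131, 125, 108, 81]
286 [37, 37, 38, 70, 95, 51, 67, 122, 131, 133, 136, 138, 140, 138, 124, 61, 57, 97, 63, 38, 37, 36]
292 [37, 37, 37, 36, 36, 36, 65, 120, 130, 132, 135, 137, 137, 135, 122, 59, 37, 36, 36, 36, 37, 37]
298 [38, 37, 37, 36, 36, 37, 67, 120, 128, 131, 132, 135, 134, 133, 121, 59, 36, 37, 36, 37, 38, 38]
304 [36, 36, 37, 36, 36, 36, 80, 169, 196, 215, 217, 178, 138, 131, 111, 54, 36, 36, 36, 35, 37, 37]
310 [37, 38, 36, 37, 37, 38, 97, 206, 227, 228, 228, 228, 228, 227, 195, 80, 37, 35, 35, 36, 36, 38]
[277.1 166.9] [14  9 15]
[276.4 159.3] [17 13 12]
[275.8 151.7] [ 9 10 11]
```

Torque jumped from 0.15 to 0.46 N m, so the plug is against its stop and held with margin. The headset is still on the rail. I hand the job in.

```bash
python3 -c "
from workcell import r
print(r.finish_job())"
```

```text
the job is handed in; nothing more can be done
None
```

I hung the headset on the rail and let go of it, then pushed the round key home and turned it clockwise to the stop. The arm is still gripping the key and holding it turned, and the job was handed in at about 25 s; no verdict came back.

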